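# Start the bearing washer

### The job

Start the bearing washer on the cleaning table by pressing its three controls in this order: first push the square drain latch fully down so that it stays in, then press down the raised end of the long pump rocker until it has tipped right over, and last press the round start button fully down and let it come back up. Only press: nothing is gripped or lifted. Leave the axle, the spacer, the shield pick and the measuring cup where they lie.

Things in the scene. Friction and masses are not known exactly. Their poses are not given: they have to be found in the camera images.
- washer: Low grey machine fixed to the table, 260 (x) x 340 (y) x 75 mm high to its deck. Origin: centre of its underside; z up, -x is its front (robot side). In a row along y, 70 mm in front of the origin, are three controls of plain aluminium on black plates, 98 mm apart, not turned relative to the washer; which sits where varies. On the rear half a fixed bath cover and knob, 28 mm above the deck.
- latch_top (a point): Centre of the top face of the square drain latch (26 x 26 mm key in a square collar). Moves with the key. When out it stands 24 mm above the deck, when fully home 15 mm (the collar is 9 mm high).
- drain_latch (a joint): Travel of the drain latch, m: 0 to 0.0015 at the start (out), 0.009 fully down. No spring: it slides against about 4 N of friction and stays where it is pushed.
- rocker_end (a point): Point on top of the pump rocker (paddle 64 mm long in the washer's x, 28 wide, 8 thick, pivot 16 mm above the deck), on its middle line, 24 mm from the pivot towards the washer's front (-x): near the end that is raised at the start. Moves with the rocker: at the start about 25 mm above the deck, tipped over about 15 mm.
- pump_rocker (a joint): Angle of the pump rocker, rad: 0 to 0.06 at the start (front end raised), 0.42 when tipped right over (front end down). No spring: friction of 0.06 N m (about 3 N at the end point), it stays where it is left.
- start_top (a point): Centre of the top face of the round start button (32 mm across). Moves with the button. Released it stands 24 mm above the deck, fully down 17 mm (its collar is 8 mm high).
- start_button (a joint): Travel of the start button, m: 0 released, 0.007 fully down. A spring returns it: 1.5 N at rest to 5 N fully down.
- spacer: White plastic wheel spacer, loose, a ring 16 mm across and 12 mm high, standing on the deck behind the row of controls, in front of the bath cover. Origin: centre of its underside.
- axle: Chrome skate axle with a nut near each end, loose, 96 mm long, 15 mm across the nuts, lying on the table on the washer's -y side. Origin: middle of its underside, x along it.
- pick: Yellow nylon shield pick, loose, about 132 mm long, 14 mm wide, 7 mm thick, lying on the table in front of the washer. Origin: its underside, near the middle; x along it towards the narrow tip.
- cup: Stainless steel measuring cup, loose, 66 mm across the rim, 50 mm high, with a flat handle reaching 108 mm towards its -x, standing on the table on the washer's +y side. Origin: centre of its underside.

How it is judged:
By the outcome, as a careful person would: the job done as asked, in the order asked, and still so for the second after the job is handed in, with the robot touching nothing.
It also fails if it takes over 42 s, if anything falls off the work surface, if the arm or the gripper's body presses on something with over 40 N, if the wrist force passes 120 N, or if a joint passes its speed limit or range.

### The arm

A 6-joint arm with a two-finger parallel gripper is mounted at the origin on the work surface. World frame = base frame: x ahead of the robot, y to its left, z up, the work surface at z = 0. Lengths are in m, angles in degrees, forces in N, time in s.
With the tool pointing down it reaches from about 0.4 to 0.825 m from the base axis. Payload 7 kg.
Tool frame: the origin (TCP) lies midway between the tips of the shut fingers; the grasp point (between the pads) lies 19 mm behind it; z points along the fingers, y is the line along which they close (so a half turn about z gives the same grasp; the last joint's range is limited). The gripper opens to 88 mm and grips with 3 to 60 N. Pads are 19 mm wide; open, the fingers measure 130 mm over their backs; the gripper's body (78 mm by 193 mm) begins 47 mm behind the grasp point.
Start: joints at [-52.993, 20.546, 0.682, 0, -70.136, -16.507], TCP at [0.236, -0.632, 0.227] pointing down, gripper open.
Joint ranges: [-176.03, 176.03], [-82.01, 121.73], [-58.28, 71.71], [-173.87, 95.51], [-174.79, -0.11], [-173.66, 173.66]. Speed limits (degrees/s): [136.94, 136.94, 172.46, 180, 180, 180].

### API

Orientations are given as [roll, pitch, yaw] about the fixed x, y, z axes, in that order (R = Rz(yaw) Ry(pitch) Rx(roll)).
In Python, from plant import telemetry, viewer, workorder gives the robot as it stands. The module is installed in compiled form; this text tells all that it offers.
- The arm moves only by the tool carry_out, never from a script. Its argument "rows" is a list of rows, each a list of 6 numbers: the shift along the tool's x, y, z in m, then the turn, a rotation vector about the tool's x, y, z in rad. In form: [[tx, ty, tz, ax, ay, az], ...]. A call has 1 to 8 rows; each row is the pose to reach, as a shift and turn from the pose commanded when the call began, along the tool's axes at that moment; what a row does not reach only later rows make up. A row lasts 1/8 s, in which the tool goes at most 62.5 mm and 10.7 degrees, less where a joint would pass 70% of its speed; a pose out of reach is approached as far as the arm can. A call with a gripper value outside its range is refused whole. "grip" is the gripper's target within -1 to 1 (fully open at 1, half-way at 0, shut at -1), set as the call begins (left out, the last holds). The fingers move at their own pace and stop on an object; the grip force is fixed at half the most. Time passes only in rows, so rows that repeat a pose let the fingers close. It gives the time, the measured TCP pose, the force, the opening and the grip force at its end, in the units of the state.
- telemetry.get_obs(): the state, without advancing time (a new reading comes with each control period).
- viewer.snapshot(name): name is "side" or "top" or "wrist"; returns the picture (480x640x3 uint8, red, green, blue); there is no depth.
- viewer.camera_info(name): a dict with "intrinsics" (3x3 intrinsics, pixels), "extrinsics" (4x4, takes a point from camera to world coordinates); the wrist camera has in their place "tool_from_camera" (4x4, takes a point from camera to tool coordinates, whose origin is the TCP and whose axes are the flange's). Camera axes: x right, y down, z forward; pixel columns grow to the right and rows downward; lengths in m; the calibration is good to about 2 mm. A picture is of the moment at which its call begins: read the wrist's pose just before it. camera_info takes no time and is no camera call.
- workorder.close_job(): hands the job in; it is judged then, once.
The state is a dict: "clock": time; "joint_pos": joint angles; "qvel": joint speeds; "tau": joint torques, N m; "tool_pos": TCP position; "orientation": TCP orientation; "force": force on the tool from outside, world axes, zero at the start; "moment": the same for the moment, N m; "opening": finger opening in m; "gripper_force": force on a finger pad.
Only numpy, scipy, OpenCV 4.12 (cv2) and the standard library are available. Lean on these libraries where they do the work, as an engineer would, in place of code of your own. Each camera call takes 0.05 s, during which the arm holds its last target. There are 200 camera calls.

## Working session

There is one attempt and no reset: what is moved stays moved. The work goes in short steps, Python scripts to look and compute and a tool call to move; the robot and the scene stay as the last step left them, time stands still between calls to the robot, and variables do not carry over. Pictures are saved under pics/ and viewed, at most 10 in all, crops included, and the job is handed in when it is done.

Besides the shell and the picture viewer there is one more tool, called by a JSON object that holds its "op" and its "data". carry_out: Moves the arm, as the interface text tells. Its arguments: {"type":"object","properties":{"rows":{"type":"array"},"grip":{"type":"number"}},"required":["rows"]}

```bash
mkdir -p pics; python3 - <<'E'
from plant import telemetry, viewer
import cv2, numpy as np
o=telemetry.get_obs();print(o['clock'],o['tool_pos'],o['orientation'],o['opening'])
for n in ['top','side']:
    im=viewer.snapshot(n);cv2.imwrite(f'pics/{n}0.png',im[:,:,::-1])
    c=viewer.camera_info(n);print(n,np.round(c['intrinsics'],1).tolist(),np.round(c['extrinsics'],4).tolist())
print(viewer.camera_info('wrist'))
E
```

```text
0.0 [ 0.23619892 -0.63180945  0.22562267] [ 1.79904930e+02 -9.15918862e-03 -1.59507397e+02] 0.0877410451301278
top [[512.8, 0.0, 324.5], [0.0, 512.8, 235.3], [0.0, 0.0, 1.0]] [[-0.0286, -0.999, 0.0349, 0.5302], [-0.9996, 0.0285, -0.0023, 0.0409], [0.0013, -0.0349, -0.9994, 0.9895], [0.0, 0.0, 0.0, 1.0]]
side [[557.4, 0.0, 316.5], [0.0, 557.4, 231.4], [0.0, 0.0, 1.0]] [[0.7916, -0.3101, 0.5266, 0.0641], [-0.6109, -0.422, 0.6698, -0.6109], [0.0145, -0.8519, -0.5235, 0.6195], [0.0, 0.0, 0.0, 1.0]]
{'intrinsics': array([[386.46743756,   0.        , 322.38003315],
       [  0.        , 386.46743756, 247.1035986 ],
       [  0.        ,   0.        ,   1.        ]]), 'tool_from_camera': array([[-5.41036126e-04, -9.61112068e-01, -2.76158106e-01,
         7.47586342e-02],
       [ 9.99999814e-01, -4.41876416e-04, -4.21292246e-04,
         7.01363987e-04],
       [ 2.82881307e-04, -2.76158283e-01,  9.61112128e-01,
        -1.57528202e-01],
       [ 0.00000000e+00,  0.00000000e+00,  0.00000000e+00,
         1.00000000e+00]])}
```

View pics/top0.png

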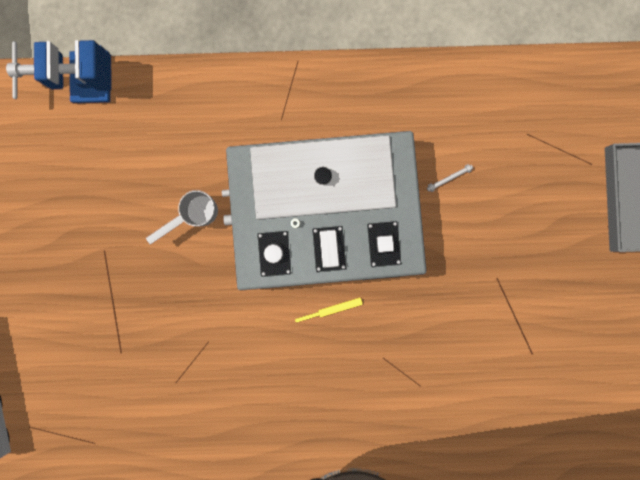

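View pics/side0.png

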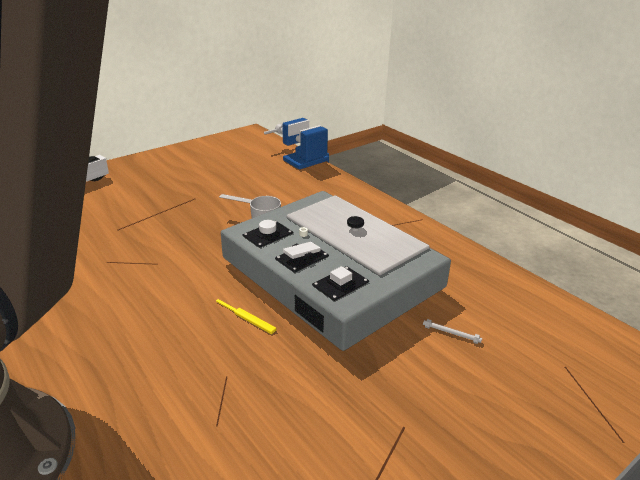

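Top view: round button at about (273,254), rocker at (330,250), latch at (385,244), spacer at (295,223). The washer is turned by about 5°. Side view: button (268,227), rocker (301,249), latch (341,275).

```bash
cat > h.py <<'E'
import numpy as np, cv2
from plant import viewer
def ray(n,uv):
    c=viewer.camera_info(n);T=np.array(c['extrinsics']);K=np.array(c['intrinsics'])
    return T[:3,3],T[:3,:3]@np.linalg.inv(K)@np.array([*uv,1.])
def plane(n,uv,z):
    o,d=ray(n,uv);return o+d*(z-o[2])/d[2]
def blobs(mask,roi,lo,hi):
    m=np.zeros_like(mask);x0,y0,x1,y1=roi;m[y0:y1,x0:x1]=mask[y0:y1,x0:x1]
    k,_,s,c=cv2.connectedComponentsWithStats(m)
    return [(c[i].round(2),s[i,4],s[i,:4],cv2.minAreaRect(np.argwhere(_==i)[:,::-1].astype(np.float32))) for i in range(1,k) if lo<s[i,4]<hi]
E
python3 - <<'E'
from h import *
im=cv2.imread('pics/top0.png');g=im.max(2)
roi=(250,216,410,280)
for b in blobs((im.min(2)>185).astype('uint8'),roi,30,2000):
    print('white',b[0],b[1],b[2],np.round(b[3][1],1),round(b[3][2],1),plane('top',b[3][0],.098).round(4),plane('top',b[0],.098).round(4))
for b in blobs((g<60).astype('uint8'),roi,100,3000):
    print('black',b[0],b[1],b[2],b[3])
# plates outer rect incl. white: close
m=cv2.morphologyEx(((g<60)|(im.min(2)>185)).astype('uint8'),cv2.MORPH_OPEN,np.ones((3,3)))
for b in blobs(m,(250,227,410,280),300,4000):
    print('plate',b[1],b[3],plane('top',b[3][0],.077).round(4))
im=cv2.imread('pics/side0.png')
for b in blobs((im.min(2)>195).astype('uint8'),(240,215,365,300),30,2000): print('side',b[0],b[1],b[2],plane('side',b[0],.098).round(4))
# washer grey outline in top
t=cv2.imread('pics/top0.png').astype(int);hsv=cv2.cvtColor(t.astype('uint8'),cv2.COLOR_BGR2HSV)
m=((hsv[...,1]<70)).astype('uint8')
for b in blobs(cv2.morphologyEx(m,cv2.MORPH_OPEN,np.ones((9,9))),(200,110,450,310),5000,60000): print('washer',b[1],b[3],plane('top',b[3][0],.075).round(4))
a=np.vstack([cv2.resize(cv2.imread('pics/top0.png')[210:285,240:420],None,fx=4,fy=4,interpolation=2),cv2.resize(im[205:305,235:375],(720,288*2-100)[:2] and (420,300))[:, :].repeat(1,1) if 0 else cv2.resize(im[210:305,235:377],(720,482-190),interpolation=2)])
cv2.imwrite('pics/crop.png',a)
E
```

```text
white [294.49 222.57] 51 [291 218   8  10] [9. 7.] 90.0 [0.5851 0.0905 0.098 ] [0.5849 0.0905 0.098 ]
white [328.74 248.3 ] 537 [320 231  18  36] [35.3 15.2] 84.8 [0.5385 0.0322 0.098 ] [0.5385 0.0322 0.098 ]
white [384.86 243.62] 209 [378 236  15  16] [14.3 14.5] 84.8 [ 0.5439 -0.0656  0.098 ] [ 0.5438 -0.0656  0.098 ]
white [272.44 253.17] 234 [264 245  18  17] [16. 17.] 90.0 [0.5331 0.1301 0.098 ] [0.5328 0.1302 0.098 ]
black [383.81 243.78] 827 [369 222  31  44] ((384.1150817871094, 243.5931396484375), (42.030941009521484, 29.10236930847168), 83.9909896850586)
black [329.65 249.21] 426 [314 227  32  44] ((329.2786865234375, 248.56558227539062), (41.91804885864258, 29.061973571777344), 84.80557250976562)
black [274.8  253.36] 791 [259 232  31  43] ((274.2724609375, 253.26898193359375), (41.60578536987305, 29.065919876098633), 85.2363510131836)
plate 748 ((384.3484191894531, 245.3319854736328), (38.56822204589844, 29.061973571777344), 84.80557250976562) [ 0.5411 -0.0671  0.077 ]
plate 537 ((328.7541198730469, 248.2951202392578), (35.30894088745117, 15.210004806518555), 84.80557250976562) [0.5387 0.032  0.077 ]
plate 787 ((274.2724609375, 253.26898193359375), (41.60578536987305, 29.065919876098633), 85.2363510131836) [0.5326 0.1291 0.077 ]
side [342.98 218.57] 56 [336 215  15  12] [0.6563 0.0634 0.098 ]
side [266.91 223.52] 105 [259 220  17   8] [0.5326 0.1319 0.098 ]
side [320.07 229.92] 113 [304 220  32  20] [0.597  0.0567 0.098 ]
side [360.51 239.19] 37 [355 237  10   8] [ 0.635  -0.0098  0.098 ]
side [301.16 248.04] 245 [284 242  36  14] [0.5346 0.0291 0.098 ]
side [359.2  254.86] 49 [352 250  13  12] [ 0.6006 -0.0453  0.098 ]
side [340.6  272.23] 133 [331 267  20  12] [ 0.5436 -0.065   0.098 ]
washer 27250 ((321.7945556640625, 210.5499267578125), (144.1450958251953, 197.003662109375), 85.08343505859375) [0.6065 0.0424 0.075 ]
```

View pics/crop.png

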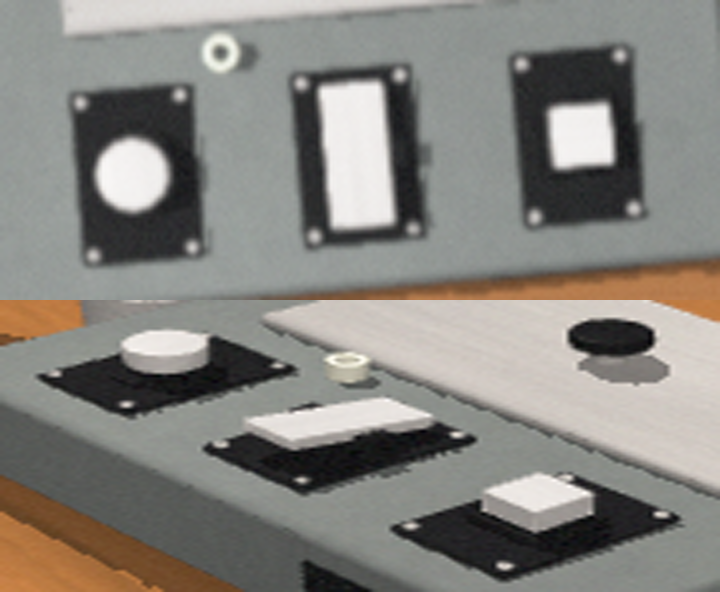

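The crop confirms the order from +y to -y: button, rocker (front end raised), latch. Next I work out the first move in tool axes.

```bash
cat >> h.py <<'E'
from plant import telemetry
from scipy.spatial.transform import Rotation as Ro
def to(p,yaw=-176.7):
    o=telemetry.get_obs();R=Ro.from_euler('xyz',o['orientation'],degrees=True)
    print('t',o['clock'],'pos',np.round(o['tool_pos'],4),'rpy',np.round(o['orientation'],2),'F',np.round(o['force'],1),'open',round(o['opening'],4))
    print('shift',R.inv().apply(np.array(p)-o['tool_pos']).round(4),'turn',(R.inv()*Ro.from_euler('xyz',[180,0,yaw],degrees=True)).as_rotvec().round(4))
E
python3 -c "
from h import *
to([.544,-.0655,.2256])"
```

```text
t 0.1 pos [ 0.2362 -0.6319  0.2257] rpy [ 1.7992e+02 -1.0000e-02 -1.5950e+02] F [-0.3  0.8 -0.5] open 0.0875
shift [-0.4866  0.4227  0.0007] turn [ 0.0014 -0.0004  0.3001]
```

{"op": "carry_out", "data": {"rows": [[-0.02, 0.018, 0, 0, 0, 0.01], [-0.06, 0.052, 0, 0, 0, 0.04], [-0.1, 0.087, 0, 0, 0, 0.07], [-0.145, 0.126, 0, 0, 0, 0.1], [-0.19, 0.165, 0, 0, 0, 0.13], [-0.235, 0.204, 0, 0, 0, 0.16], [-0.275, 0.239, 0, 0, 0, 0.18], [-0.3, 0.261, 0, 0, 0, 0.2]], "grip": -1}}

```text
clock: 1.1
tool_pos: [0.4266, -0.2806, 0.2265]
orientation: [180.0, 0.0, -170.9]
force: [-0.0, -1.1, -0.3]
opening: 0.0133
gripper_force: 0.0
```

{"op": "carry_out", "data": {"rows": [[-0.03, 0.026, 0, 0, 0, 0.02], [-0.07, 0.06, 0, 0, 0, 0.04], [-0.11, 0.095, 0, 0, 0, 0.06], [-0.15, 0.13, 0, 0, 0, 0.08], [-0.17, 0.147, 0, 0, 0, 0.1], [-0.175, 0.152, 0, 0, 0, 0.1], [-0.175, 0.152, 0, 0, 0, 0.1]]}}

```text
clock: 1.98
tool_pos: [0.5745, -0.1051, 0.2261]
orientation: [180.0, -0.1, -176.6]
force: [-0.1, -0.5, 0.0]
opening: 0.0004
gripper_force: 0.0
```

```bash
python3 -c "
from h import *
to([.544,-.0655,.130])
cv2.imwrite('pics/w.png',viewer.snapshot('wrist')[:,:,::-1])"
```

```text
t 1.975 pos [ 0.5745 -0.1051  0.2261] rpy [ 1.8000e+02 -6.0000e-02 -1.7665e+02] F [-0.1 -0.5  0. ] open 0.0004
shift [0.0281 0.0413 0.0962] turn [ 0.     -0.001   0.0009]
```

View pics/w.png

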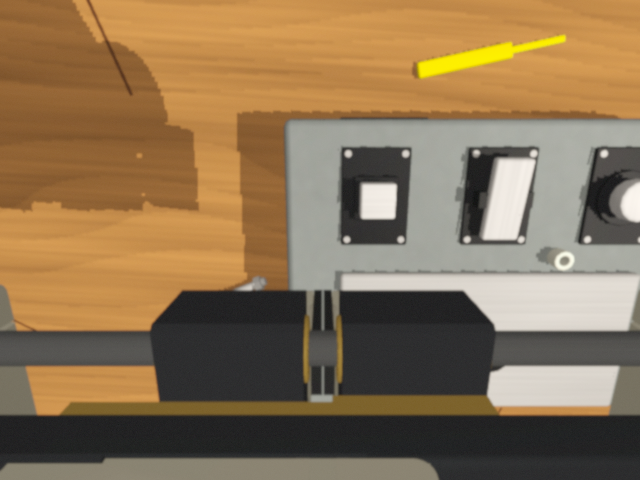

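The wrist view shows the latch key at (378,200), which works out to a shift of (0.029, 0.042). That agrees with the top view to 1 mm.

{"op": "carry_out", "data": {"rows": [[0.012, 0.018, 0.01, 0, 0, 0], [0.0285, 0.0415, 0.03, 0, 0, 0], [0.0285, 0.0415, 0.07, 0, 0, 0], [0.0285, 0.0415, 0.1, 0, 0, 0], [0.0285, 0.0415, 0.112, 0, 0, 0], [0.0285, 0.0415, 0.118, 0, 0, 0], [0.0285, 0.0415, 0.12, 0, 0, 0], [0.0285, 0.0415, 0.12, 0, 0, 0]]}}

```text
clock: 3.02
tool_pos: [0.5446, -0.0653, 0.1073]
orientation: [180.0, 0.1, -176.7]
force: [-0.4, -0.1, -0.3]
opening: 0.0003
gripper_force: 0.0
```

{"op": "carry_out", "data": {"rows": [[0, 0, 0.002, 0, 0, 0], [0, 0, 0.004, 0, 0, 0], [0, 0, 0.006, 0, 0, 0], [0, 0, 0.008, 0, 0, 0], [0, 0, 0.01, 0, 0, 0], [0, 0, 0.012, 0, 0, 0], [0, 0, 0.012, 0, 0, 0]]}}

```text
clock: 3.9
tool_pos: [0.5441, -0.0653, 0.0944]
orientation: [180.0, 0.0, -176.7]
force: [0.0, 1.2, 0.2]
opening: 0.0005
gripper_force: 0.6
```

{"op": "carry_out", "data": {"rows": [[0, 0, 0.001, 0, 0, 0], [0, 0, 0.002, 0, 0, 0], [0, 0, 0.003, 0, 0, 0]]}}

```text
clock: 4.28
tool_pos: [0.5441, -0.0653, 0.0915]
orientation: [180.0, 0.0, -176.7]
force: [-1.1, 1.1, 4.4]
opening: 0.0004
gripper_force: 1.9
```

{"op": "carry_out", "data": {"rows": [[0, 0, 0.001, 0, 0, 0], [0, 0, 0.002, 0, 0, 0]]}}

```text
clock: 4.53
tool_pos: [0.5441, -0.0653, 0.0902]
orientation: [-180.0, 0.0, -176.7]
force: [-5.4, 2.2, 16.8]
opening: 0.0004
gripper_force: 8.3
```

{"op": "carry_out", "data": {"rows": [[0, 0, 0.0006, 0, 0, 0], [0, 0, 0.0006, 0, 0, 0]]}}

```text
clock: 4.78
tool_pos: [0.5441, -0.0653, 0.0902]
orientation: [-180.0, 0.0, -176.7]
force: [-7.1, 2.7, 14.8]
opening: 0.0006
gripper_force: 7.7
```

{"op": "carry_out", "data": {"rows": [[0, 0, -0.01, 0, 0, 0], [0, 0, -0.035, 0, 0, 0], [0, 0, -0.05, 0, 0, 0], [0.01, 0.035, -0.05, 0, 0, 0], [0.02, 0.075, -0.05, 0, 0, 0], [0.0255, 0.0975, -0.05, 0, 0, 0], [0.0255, 0.0975, -0.05, 0, 0, 0]]}}

```text
clock: 5.65
tool_pos: [0.5127, 0.0317, 0.1391]
orientation: [180.0, 0.0, -176.6]
force: [-0.4, 0.3, 0.3]
opening: 0.0004
gripper_force: 0.0
```

```bash
python3 -c "
from h import *
to([.513,.0307,.108])
a=viewer.snapshot('top')[:,:,::-1];b=viewer.snapshot('side')[:,:,::-1]
cv2.imwrite('pics/s1.png',np.vstack([cv2.resize(b[190:310,220:400],None,fx=3,fy=3),]))"
```

```text
t 5.65 pos [0.5127 0.0317 0.1391] rpy [ 1.7998e+02  2.0000e-02 -1.7656e+02] F [-0.4  0.3  0.3] open 0.0004
shift [-0.0002 -0.0011  0.0311] turn [0.0003 0.0003 0.0024]
```

View pics/s1.png

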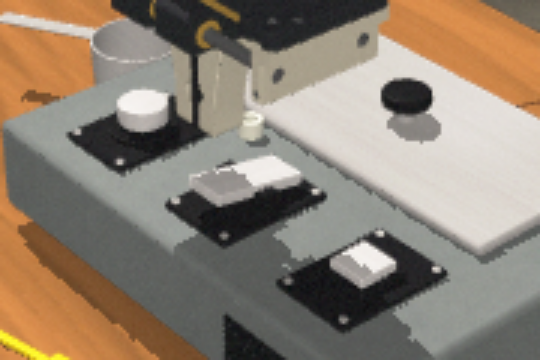

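The latch at (363,262) in the crop now stands lower, and the shut fingers are over the rocker's front end.

{"op": "carry_out", "data": {"rows": [[0, -0.001, 0.015, 0, 0, 0], [0, -0.001, 0.03, 0, 0, 0], [0, -0.001, 0.034, 0, 0, 0], [0, -0.001, 0.037, 0, 0, 0], [0, -0.001, 0.039, 0, 0, 0], [0, -0.001, 0.041, 0, 0, 0], [0, -0.001, 0.043, 0, 0, 0], [0, -0.001, 0.044, 0, 0, 0]]}}

```text
clock: 6.75
tool_pos: [0.5128, 0.0295, 0.095]
orientation: [-180.0, -0.0, -176.7]
force: [-3.6, 0.6, 4.0]
opening: 0.0004
gripper_force: 2.0
```

{"op": "carry_out", "data": {"rows": [[0, 0, 0.001, 0, 0, 0], [0, 0, 0.002, 0, 0, 0]]}}

```text
clock: 7.0
tool_pos: [0.5128, 0.0295, 0.093]
orientation: [-180.0, -0.0, -176.7]
force: [-3.5, -1.3, 3.9]
opening: 0.0003
gripper_force: 2.3
```

{"op": "carry_out", "data": {"rows": [[0, 0, 0.001, 0, 0, 0], [0, 0, 0.0015, 0, 0, 0], [0, 0, 0.0015, 0, 0, 0]]}}

```text
clock: 7.38
tool_pos: [0.5128, 0.0295, 0.0914]
orientation: [-180.0, -0.0, -176.7]
force: [-5.0, -0.5, 4.6]
opening: 0.0003
gripper_force: 2.7
```

{"op": "carry_out", "data": {"rows": [[0, 0, 0.0005, 0, 0, 0], [0, 0, 0.001, 0, 0, 0]]}}

```text
clock: 7.62
tool_pos: [0.5129, 0.0295, 0.091]
orientation: [-180.0, -0.0, -176.7]
force: [-7.6, 0.2, 13.4]
opening: 0.0004
gripper_force: 7.3
```

{"op": "carry_out", "data": {"rows": [[0, 0, 0.0007, 0, 0, 0], [0, 0, 0.0007, 0, 0, 0]]}}

```text
clock: 7.88
tool_pos: [0.5129, 0.0295, 0.0908]
orientation: [-180.0, 0.0, -176.7]
force: [-9.8, 1.0, 15.8]
opening: 0.0001
gripper_force: 8.8
```

{"op": "carry_out", "data": {"rows": [[0, 0, -0.01, 0, 0, 0], [0, 0, -0.035, 0, 0, 0], [0, 0, -0.05, 0, 0, 0], [-0.01, 0.035, -0.05, 0, 0, 0], [-0.02, 0.075, -0.05, 0, 0, 0], [-0.026, 0.1, -0.05, 0, 0, 0], [-0.026, 0.1, -0.05, 0, 0, 0]]}}

```text
clock: 8.75
tool_pos: [0.5336, 0.1325, 0.1396]
orientation: [180.0, 0.0, -176.6]
force: [-0.4, 0.3, 0.1]
opening: 0.0006
gripper_force: 0.0
```

```bash
python3 -c "
from h import *
to([.533,.1305,.108])
b=viewer.snapshot('side')[:,:,::-1];w=viewer.snapshot('wrist')[:,:,::-1]
cv2.imwrite('pics/s2.png',np.vstack([cv2.resize(b[190:310,220:400],(540,360)),cv2.resize(w[100:300],(540,169))]))"
```

```text
t 8.75 pos [0.5336 0.1325 0.1396] rpy [ 1.8000e+02  1.0000e-02 -1.7657e+02] F [-0.4  0.3  0.1] open 0.0006
shift [ 0.0008 -0.002   0.0316] turn [0.0001 0.0002 0.0022]
```

View pics/s2.png

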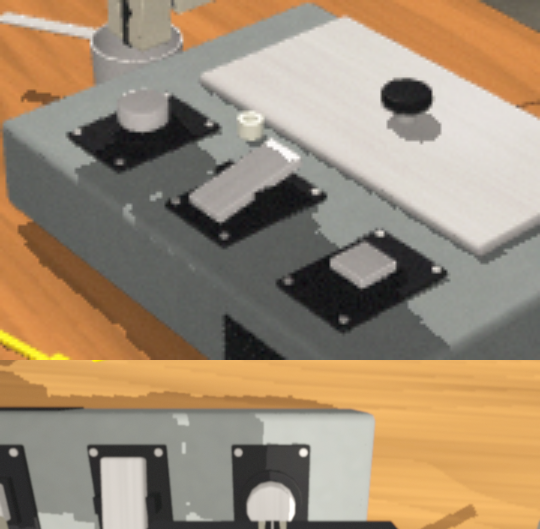

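The rocker is now tipped, with its front end down and rear end up. The latch is in, and the tool is over the button.

{"op": "carry_out", "data": {"rows": [[0, -0.001, 0.015, 0, 0, 0], [0, -0.001, 0.03, 0, 0, 0], [0, -0.001, 0.036, 0, 0, 0], [0, -0.001, 0.039, 0, 0, 0], [0, -0.001, 0.042, 0, 0, 0], [0, -0.001, 0.045, 0, 0, 0], [0, -0.001, 0.047, 0, 0, 0], [0, -0.001, 0.047, 0, 0, 0]]}}

```text
clock: 9.85
tool_pos: [0.5333, 0.1298, 0.093]
orientation: [-180.0, 0.0, -176.7]
force: [-1.2, -2.6, 5.2]
opening: 0.0003
gripper_force: 2.2
```

{"op": "carry_out", "data": {"rows": [[0, 0, 0.001, 0, 0, 0], [0, 0, 0.0015, 0, 0, 0]]}}

```text
clock: 10.1
tool_pos: [0.5334, 0.1298, 0.0921]
orientation: [-180.0, 0.0, -176.7]
force: [-5.4, -2.9, 14.8]
opening: 0.0004
gripper_force: 7.1
```

{"op": "carry_out", "data": {"rows": [[0, 0, 0.0005, 0, 0, 0], [0, 0, 0.0005, 0, 0, 0]]}}

```text
clock: 10.35
tool_pos: [0.5334, 0.1298, 0.0921]
orientation: [-180.0, 0.0, -176.7]
force: [-5.1, -3.5, 15.8]
opening: 0.0001
gripper_force: 7.7
```

{"op": "carry_out", "data": {"rows": [[0, 0, -0.01, 0, 0, 0], [0, 0, -0.035, 0, 0, 0], [0, 0, -0.07, 0, 0, 0], [0, 0.0, -0.1, 0, 0, 0], [0, 0.04, -0.11, 0, 0, 0], [0, 0.09, -0.11, 0, 0, 0], [0, 0.12, -0.11, 0, 0, 0], [0, 0.12, -0.11, 0, 0, 0]]}}

```text
clock: 11.35
tool_pos: [0.5261, 0.2521, 0.2004]
orientation: [180.0, 0.0, -176.6]
force: [0.0, -0.8, -0.4]
opening: 0.0005
gripper_force: 0.0
```

```bash
python3 -c "
from h import *
to([.533,.1305,.108])
a=viewer.snapshot('top')[:,:,::-1];b=viewer.snapshot('side')[:,:,::-1]
cv2.imwrite('pics/s3.png',np.vstack([cv2.resize(b[170:350,200:500],(500,300)),cv2.resize(a[120:330,140:490],(500,300))]))"
```

```text
t 11.35 pos [0.5261 0.2521 0.2004] rpy [ 179.96    0.   -176.55] F [ 0.  -0.8 -0.4] open 0.0005
shift [ 0.0005 -0.1218  0.0923] turn [0.0008 0.0001 0.0026]
```

View pics/s3.png

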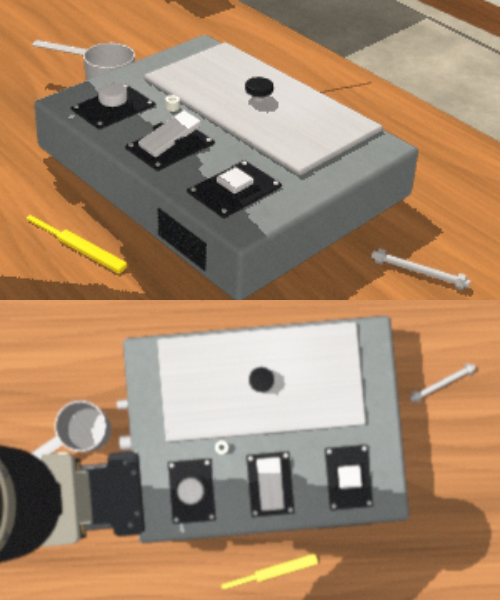

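The latch is in, the rocker is tipped over, the button is back up, and the loose parts lie where they were. The arm is clear of everything.

```bash
python3 -c "
from plant import workorder
print(workorder.close_job())"
```

```text
the job is handed in; nothing more can be done
None
```

I pressed the washer's controls in order (latch in, rocker tipped over, start button fully down and back up), left the loose parts undisturbed, and handed the job in at about 11.5 s; no verdict was returned.

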